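# Dry-set a row of yosegi blocks in the sash clamp

### The arm

A 6-joint arm with a two-finger parallel gripper is mounted at the origin on the work surface. World frame = base frame: x ahead of the robot, y to its left, z up, the work surface at z = 0. Lengths are in m, angles in degrees, forces in N, time in s.
With the tool pointing down it reaches from about 0.35 to 0.875 m from the base axis. Payload 4.2 kg.
Tool frame: the origin (TCP) lies midway between the tips of the shut fingers; the grasp point (between the pads) lies 19 mm behind it; y points along the fingers, z is the direction in which the jaws open and shut, and the axes are right-handed (so a half turn about y gives the same grasp; the last joint's range is limited). The gripper opens to 87 mm and grips with 3 to 60 N. Pads are 19 mm wide; open, the fingers measure 117 mm over their backs; the gripper's body (75 mm by 190 mm) begins 51 mm behind the grasp point.
Start: joints at [-59.439, 22.042, 0.453, 0, -68.411, -14.817], TCP at [0.17, -0.602, 0.223] pointing down, gripper open.
Joint ranges: [-179.83, 179.83], [-69.29, 118.12], [-61.27, 80.66], [-181.25, 117.63], [-171.15, -9.14], [-177.46, 177.46]. Speed limits (degrees/s): [159.86, 159.86, 180, 180, 180, 180].

### API

Orientations are given as [roll, pitch, yaw] about the fixed x, y, z axes, in that order (R = Rz(yaw) Ry(pitch) Rx(roll)).
In Python, from workcell import env gives the robot as it stands. The module is installed in compiled form; this text tells all that it offers. Calls block until the motion is done:
- env.goto(position, orientation): joint-space move of the TCP to a pose.
- env.move_straight(position, rotation=None, rate=0.15, force_limit=None): straight line of the TCP; rotation=None keeps the orientation; rate is the mean speed in m/s. With force_limit (N) it stops when the force on the tool has changed by that much, and returns True; else False.
- env.set_joints(angles): joint-space move.
- env.gripper_to(opening, grasp_force=None): opening from 0.0 (shut) to 1.0 (fully open); grasp_force is the grip in N (None keeps the last); returns when the fingers have stopped.
- env.dwell(seconds).
- env.inverse_kinematics(position, orientation): joint angles nearest the present ones, or None.
- env.read_state(): the state.
- env.grab_frame(name): name is "scene" or "side" or "wrist"; returns a dict with "image" (480x640x3 uint8, blue, green, red), "fx", "fy", "cx", "cy" (pixels), "D" ([k1, k2, p1, p2, k3] as OpenCV has them; the pictures are not rectified), "position" and "orientation" of the camera in the world. Camera axes: x right, y up, looking along -z (the intrinsics and any distortion apply to the point x, -y, -z); pixel columns grow to the right and rows downward; lengths in m; the calibration is good to about 2 mm. A picture is of the moment at which its call begins. There is no depth.
A pose or a line that the arm cannot do raises env.Unreachable and nothing moves.
- env.close_job(): hands the job in, once; it reports no verdict.
Trained networks look in a picture, given as the dict that the camera call returned (one of the last four; its "shot" number tells which), for a name from the list of things; names that differ only in an ending like _2 or _b are one class to them, and where a whole thing is asked for, a point or a joint stands for the part that bears it (a point fixed in the world has none). Each returns a list of dicts, best first, with "score" (0 to 1); they miss things now and then, are a little off and sometimes report something else, mostly with a low value. They report only what shows in the picture. A call takes as long as a camera call.
- env.search_frame(picture, thing): "xyz" ([x, y, z] in m, in world coordinates, good to about 4 mm: the middle of the surface that is visible of it).
- env.trace(picture, thing): "mask" (480x640 bool, what is visible of it).
The state is a dict: "clock": time; "joint_positions": joint angles; "qvel": joint speeds; "joint_torque": joint torques, N m; "position": TCP position; "tool_rot": TCP orientation; "force": force on the tool from outside, world axes, zero at the start; "wrist_torque": the same for the moment, N m; "opening": opening from 0.0 (shut) to 1.0 (fully open).
Only numpy, scipy, OpenCV 4.12 (cv2) and the standard library are available. Lean on these libraries where they do the work, as an engineer would, in place of code of your own. Each camera call takes 0.05 s, during which the arm holds its last target.

### The job

Set up the loose striped wood blocks in the sash clamp for gluing: lay every one of them flat on the clamp's bed in one closed row that starts at the fixed head, stripes running from front to back, and nudge them until each block's back end is flush against the low back fence. Slide the tail jaw (the clamp's sliding jaw) up until it presses firmly on the last block, then move the stop pin from its parking hole to the bar's hole right behind the closed jaw, all the way down, so the jaw cannot back off. Leave everything else on the counter where it is.

Things in the scene. Friction and masses are not known exactly. Their poses are not given: they have to be found in the camera images.
- block1: Loose yosegi wood block 54 mm long (its x), 32 mm wide (y), 28 mm high, about 50 g, brown and cream stripes along its length. Origin at the centre of its underside. All blocks are alike, may go in any order and either end first; 5 to 7 are there, the rest absent (None). They start flat on the counter before the clamp.
- block2: Loose yosegi wood block 54 mm long (its x), 32 mm wide (y), 28 mm high, about 50 g, brown and cream stripes along its length. Origin at the centre of its underside. All blocks are alike, may go in any order and either end first; 5 to 7 are there, the rest absent (None). They start flat on the counter before the clamp.
- block3: Loose yosegi wood block 54 mm long (its x), 32 mm wide (y), 28 mm high, about 50 g, brown and cream stripes along its length. Origin at the centre of its underside. All blocks are alike, may go in any order and either end first; 5 to 7 are there, the rest absent (None). They start flat on the counter before the clamp.
- block4: Loose yosegi wood block 54 mm long (its x), 32 mm wide (y), 28 mm high, about 50 g, brown and cream stripes along its length. Origin at the centre of its underside. All blocks are alike, may go in any order and either end first; 5 to 7 are there, the rest absent (None). They start flat on the counter before the clamp.
- block5: Loose yosegi wood block 54 mm long (its x), 32 mm wide (y), 28 mm high, about 50 g, brown and cream stripes along its length. Origin at the centre of its underside. All blocks are alike, may go in any order and either end first; 5 to 7 are there, the rest absent (None). They start flat on the counter before the clamp.
- block6: Loose yosegi wood block 54 mm long (its x), 32 mm wide (y), 28 mm high, about 50 g, brown and cream stripes along its length. Origin at the centre of its underside. All blocks are alike, may go in any order and either end first; 5 to 7 are there, the rest absent (None). They start flat on the counter before the clamp.
- block7: Loose yosegi wood block 54 mm long (its x), 32 mm wide (y), 28 mm high, about 50 g, brown and cream stripes along its length. Origin at the centre of its underside. All blocks are alike, may go in any order and either end first; 5 to 7 are there, the rest absent (None). They start flat on the counter before the clamp.
- row (a point): Point of the clamp where the fence's face meets the plane of the fixed head's face, at the level of the bed. x points away from the robot, across the bed into the fence; y along the bar towards the fixed head (robot's left); z up. The k-th block from the head sits right with its origin at x = -0.027, y = -(0.032 k - 0.016), z = 0 here, its length along x.
- clamp: Sash clamp, fixed to the counter, turned by up to 0.12 rad; axes as row. Bed of plywood with the steel bar let in flush, its surface 22 mm above the counter; in row it reaches from x = -0.110 to 0 and y = -0.36 to 0. The back fence stands at x = 0 to 0.018, all along, 10 mm above the bed. Origin under the bed at x = -0.045, y = -0.165 of row.
- head (a point): Middle of the top edge of the fixed head's face (green iron plate 50 mm wide in x, 14 mm thick, 40 mm above the bed), which faces -y. Behind it are the clamp's screw and its cross bar, out to 110 mm. Axes as row.
- jaw (a joint): Tail jaw of the clamp, sliding along the bar: gap between the fixed head's face and the jaw's face, m (0 to 0.28; 0.160 on a closed row of 5 blocks, 0.192 on 6, 0.224 on 7). Grows as the jaw moves away from the head (-y of row). It may start too near the head for the row to fit; it stays where it is left (sliding friction about 2 N).
- jaw_rib (a point): Tail jaw (green iron): middle of the top of its upright rib, 40 mm above the bed, over the bar's centre line; axes as row. The rib is 14 mm thick in x, 22 mm long in y, to be pinched across x from above. From 11 to 23 mm in front (+y) stands the face plate, 50 mm wide, 40 mm high; the shoe, 36 mm wide, 16 mm high, reaches 21 mm behind (-y).
- pin: Loose steel stop pin, standing upright in its parking hole hole9 at the free end of the bar. 9 mm shaft, 78 mm long in all, with a round head 16 mm across and 14 mm high at the top; chamfered foot. 45 g. Origin at the centre of its foot, z up along the pin.
- hole5 (a point): Mouth centre of a hole in the clamp's bar, 11 mm across, straight through (22 mm deep down to the counter), at bed level. Axes as row. It is the hole right behind the jaw when the jaw is closed on 5 blocks: the pin then stands 2.5 mm clear of the jaw's shoe.
- hole6 (a point): Mouth centre of a hole in the clamp's bar, 11 mm across, straight through (22 mm deep down to the counter), at bed level. Axes as row. It is the hole right behind the jaw when the jaw is closed on 6 blocks: the pin then stands 2.5 mm clear of the jaw's shoe.
- hole7 (a point): Mouth centre of a hole in the clamp's bar, 11 mm across, straight through (22 mm deep down to the counter), at bed level. Axes as row. It is the hole right behind the jaw when the jaw is closed on 7 blocks: the pin then stands 2.5 mm clear of the jaw's shoe.
- hole9 (a point): Mouth centre of a hole in the clamp's bar, 11 mm across, straight through (22 mm deep down to the counter), at bed level. Axes as row. The pin's parking hole, the last one of the bar.
- lid: Small ebony lid lying on the counter, 90 x 65 x 9 mm, origin under its centre. Not part of the job.
- insert: Pale magnolia drawer insert, an open box 70 x 110 x 30 mm, origin under its centre. Not part of the job.
- foot1: Domed brass box foot, 26 mm across, 17 mm high, origin under its centre. Not part of the job.
- foot2: Domed brass box foot, 26 mm across, 17 mm high, origin under its centre. Not part of the job.
- foot3: Domed brass box foot, 26 mm across, 17 mm high, origin under its centre. Not part of the job.
- glue: Closed glue bottle, 54 mm across, 140 mm high, origin under its centre. Not part of the job.
- turntable (a joint): Angle in rad (0 at the start) of the free-spinning brass turntable, 200 mm across, at the right of the counter, which carries a finished striped yosegi box 90 x 130 x 70 mm, 100 mm high in all. Not part of the job.

How it is judged:
By the outcome, as a careful person would: the job done as asked, in the order asked, and still so for the second after the job is handed in, with the robot touching nothing.
Of block1, block2, block3, block4, block5, block6, block7 only 5 to 7 are there at a start; the rules pass over those that are not, and their reading is None.
At some moment in a run one of block1, block2, block3, block4, block5, block6, block7 may be knocked a few centimetres aside while the robot is not near it.
It also fails if it takes over 210 s, if anything falls off the work surface, if the arm or the gripper's body presses on something with over 40 N, if the wrist force passes 120 N, or if a joint passes its speed limit or range.

## Working session

There is one attempt and no reset: what is moved stays moved. The work goes in short steps, each a Python script; the robot and the scene stay as the last script left them, time stands still between calls to the robot, and variables do not carry over. Pictures are saved under pics/ and viewed, and the job is handed in when it is done.

```bash
mkdir -p pics; ls; python3 - <<'E'
from workcell import env
import cv2
for n in ["scene","side","wrist"]:
    f=env.grab_frame(n); cv2.imwrite(f"pics/a_{n}.png",f["image"]); print(n,f["fx"],f["cx"],f["cy"],f["D"],f["position"],f["orientation"])
s=env.read_state(); print(s)
E
```

```text
pics
scene 504.0596403263912 318.6351992878622 238.55483077019088 [0.01499452 0.         0.         0.         0.        ] [1.11734716 0.50696228 1.25323195] [ 33.56093317  -0.84497228 130.76895443]
side 605.0157241682003 327.62817739174625 234.87270593628753 [-0.01950497  0.          0.          0.          0.        ] [ 0.44017666 -0.99907292  1.23564296] [40.08681553  0.80687898 -4.79142072]
wrist 358.40478327993935 322.10176263851605 232.3361321178286 [-0.06633931  0.          0.          0.          0.        ] [ 0.10282233 -0.62091421  0.3851247 ] [-1.46243853e+01 -4.94920360e-02  1.05779326e+02]
{'clock': 0.15, 'joint_positions': array([-5.94386059e+01,  2.20808244e+01,  3.98101920e-01, -1.93486305e-02,
       -6.84114813e+01, -1.48167877e+01]), 'qvel': array([ 0.0225842 , -0.10779254,  0.28348292,  0.0183699 ,  0.00905059,
        0.02379076]), 'joint_torque': array([-8.73761564e-06, -3.91052413e+01,  1.87587404e+01,  4.22234863e+00,
        1.23717668e-02, -1.40229472e-04]), 'position': array([ 0.16948296, -0.60111348,  0.22171441]), 'tool_rot': array([-8.99043297e+01,  6.70915578e-03,  1.57374782e+01]), 'force': array([ 0.23783229,  0.09496448, -0.41141881]), 'wrist_torque': array([0.007365  , 0.04436357, 0.00476761]), 'opening': 0.9992221564110036}
```

View pics/a_scene.png

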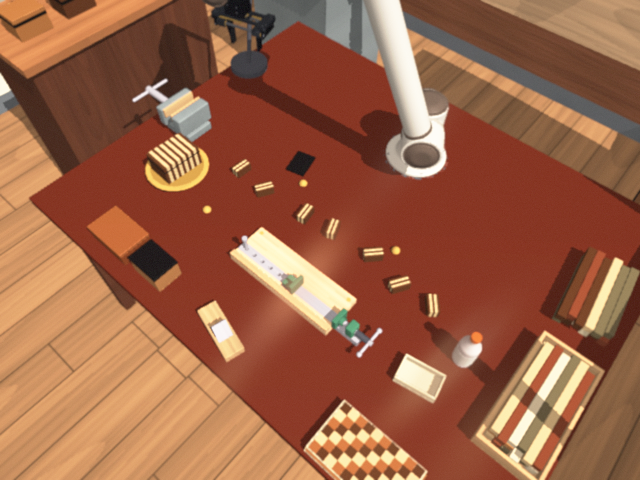

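View pics/a_side.png

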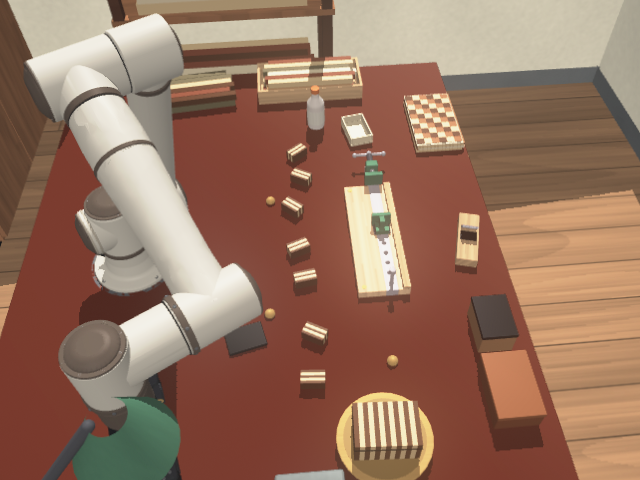

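View pics/a_wrist.png

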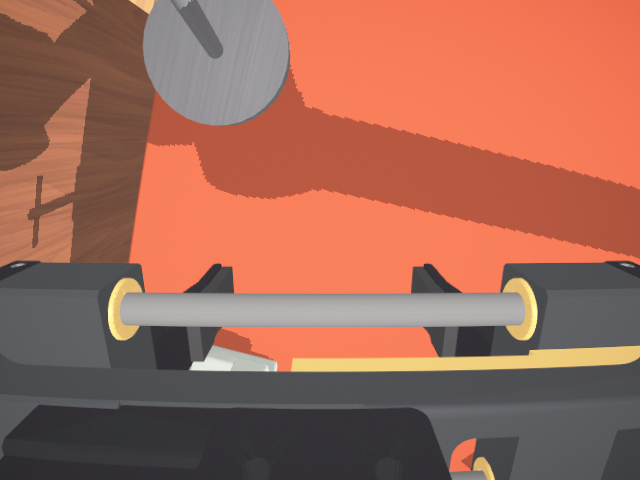

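The scene shows 7 blocks, with the clamp around (290,280). The jaw is part-way along the bar, at (291,283). Next I'll run the detections.

```bash
cat > h.py <<'E'
from workcell import env
import numpy as np, cv2
from scipy.spatial.transform import Rotation as Ro
def cam(f):
    K=np.array([[f["fx"],0,f["cx"]],[0,f["fy"],f["cy"]],[0,0,1.]]); 
    R=Ro.from_euler('xyz',f["orientation"],degrees=True).as_matrix(); return K,np.array(f["D"],float),R,np.array(f["position"])
def ray(f,uv,z):
    """pixels -> world points on plane z"""
    K,D,R,p=cam(f); uv=np.asarray(uv,float).reshape(-1,1,2)
    n=cv2.undistortPoints(uv,K,D).reshape(-1,2)
    d=np.c_[n[:,0],-n[:,1],-np.ones(len(n))]@R.T
    t=(z-p[2])/d[:,2]; return p+d*t[:,None]
def proj(f,P):
    K,D,R,p=cam(f); q=(np.atleast_2d(P)-p)@R; q=q*[1,-1,-1]
    return cv2.projectPoints(q,np.zeros(3),np.zeros(3),K,D)[0].reshape(-1,2)
def sheet(f,name,scale=1,crop=None):
    im=f["image"] 
    if crop: im=im[crop[1]:crop[3],crop[0]:crop[2]]
    cv2.imwrite(f"pics/{name}.png",cv2.resize(im,None,fx=scale,fy=scale,interpolation=cv2.INTER_CUBIC))
E
python3 - <<'E'
from h import *
for n in ["scene","side"]:
    f=env.grab_frame(n)
    for t in ["block1","clamp","head","jaw","jaw_rib","pin","hole5","hole7","hole9","row","lid","insert","foot1","glue","turntable"]:
        try: r=env.search_frame(f,t)
        except Exception as e: print(t,e); continue
        print(n,t,[(np.round(q["xyz"],3).tolist(),round(q["score"],2)) for q in r[:9]])
    m=env.trace(f,"block1"); print(len(m),[(int(q["mask"].sum()),round(q["score"],2)) for q in m])
E
```

```text
scene block1 [([0.458, -0.26, 0.032], 0.77), ([0.434, -0.004, 0.028], 0.76), ([0.438, -0.377, 0.031], 0.71), ([0.424, 0.14, 0.032], 0.63), ([0.456, 0.254, 0.031], 0.62), ([0.451, 0.362, 0.028], 0.52), ([0.445, -0.105, 0.027], 0.51), ([0.296, -0.253, 0.013], 0.3)]
scene clamp [([0.645, 0.052, 0.02], 0.83), ([0.656, 0.046, 0.048], 0.55), ([0.441, -0.374, 0.028], 0.37)]
scene head [([0.646, 0.052, 0.023], 0.65), ([0.433, 0.001, 0.027], 0.4)]
scene jaw [([0.658, 0.041, 0.05], 0.77)]
scene jaw_rib [([0.656, 0.045, 0.046], 0.67)]
scene pin [([0.647, -0.145, 0.068], 0.37)]
scene hole5 [([0.646, 0.056, 0.028], 0.62)]
scene hole7 [([0.646, 0.056, 0.028], 0.62)]
scene hole9 [([0.646, 0.056, 0.028], 0.62)]
scene row [([0.646, 0.054, 0.023], 0.98)]
scene lid [([0.647, 0.057, 0.019], 0.7), ([0.297, -0.254, 0.009], 0.63), ([0.444, -0.375, 0.031], 0.23), ([0.446, -0.104, 0.025], 0.18)]
scene insert [([0.629, 0.443, 0.006], 0.78)]
scene foot1 [([0.36, 0.179, 0.01], 0.62), ([0.626, -0.345, 0.01], 0.61), ([0.59, -0.49, 0.065], 0.43)]
scene glue [([0.523, 0.497, 0.091], 0.69), ([0.632, 0.442, 0.005], 0
[... 619 characters left out ...]
, 0.072], 0.45), ([0.648, 0.033, 0.044], 0.34)]
side hole5 [([0.631, 0.001, 0.023], 0.82), ([0.288, -0.262, 0.008], 0.19)]
side hole7 [([0.631, 0.001, 0.023], 0.82), ([0.288, -0.262, 0.008], 0.19)]
side hole9 [([0.631, 0.001, 0.023], 0.82), ([0.288, -0.262, 0.008], 0.19)]
side row [([0.63, 0.005, 0.023], 0.92)]
side lid [([0.291, -0.26, 0.006], 0.78)]
side insert [([0.631, 0.445, 0.01], 0.89)]
side foot1 [([0.346, -0.204, 0.014], 0.59), ([0.623, -0.351, 0.012], 0.47)]
side glue [([0.506, 0.478, 0.072], 0.87)]
side turntable [([0.572, -0.558, 0.064], 0.83), ([0.647, 0.033, 0.043], 0.36)]
8 [(362, 0.93), (320, 0.82), (271, 0.8), (466, 0.78), (474, 0.74), (288, 0.69), (338, 0.55), (6166, 0.41)]
```

```bash
python3 - <<'E'
from h import *
env.goto([0.50,-0.0,0.33],[-90,0,0])
f=env.grab_frame("wrist"); sheet(f,"b1"); 
r=env.search_frame(f,"block1"); print([(np.round(q["xyz"],3).tolist(),round(q["score"],2)) for q in r])
env.goto([0.70,0.0,0.33],[-90,0,0])
f=env.grab_frame("wrist"); sheet(f,"b2")
import pickle
for t in ["block1","head","jaw_rib","pin","row","hole7"]:
    r=env.search_frame(f,t); print(t,[(np.round(q["xyz"],3).tolist(),round(q["score"],2)) for q in r])
s=env.read_state(); print(s["clock"],s["position"],s["tool_rot"],s["joint_positions"],f["position"],f["orientation"])
E
```

```text
[([0.443, 0.246, 0.027], 0.91), ([0.442, -0.106, 0.025], 0.76), ([0.442, -0.374, 0.025], 0.73), ([0.417, 0.136, 0.03], 0.69), ([0.424, -0.007, 0.024], 0.66), ([0.451, -0.264, 0.034], 0.65), ([0.437, 0.354, 0.026], 0.64)]
block1 [([0.468, -0.263, 0.031], 0.86), ([0.458, 0.358, 0.024], 0.74), ([0.465, 0.239, 0.025], 0.58), ([0.462, -0.377, 0.024], 0.56)]
head [([0.63, 0.034, 0.022], 0.84)]
jaw_rib [([0.646, 0.038, 0.042], 0.56)]
pin [([0.65, -0.146, 0.079], 0.56), ([0.456, 0.36, 0.022], 0.42)]
row [([0.629, 0.032, 0.024], 0.66)]
hole7 [([0.634, 0.029, 0.02], 0.87)]
5.5833 [6.99390119e-01 1.17636535e-04 3.31211834e-01] [-8.99797772e+01 -8.22837424e-02  1.98279637e-02] [ 1.32171115e+01  2.73312722e+01  2.39657068e+01 -9.04626637e-04
 -8.65497071e+01 -1.03197215e+02] [ 0.63031768 -0.00116909  0.49356389] [-1.46087623e+01  7.77091173e-02  9.00235324e+01]
```

View pics/b1.png

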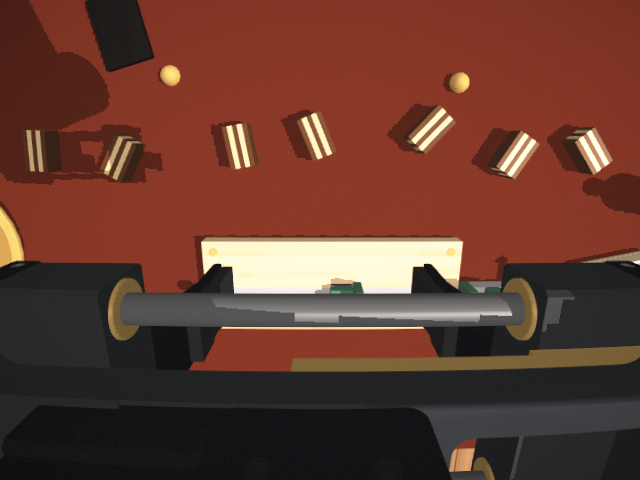

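View pics/b2.png

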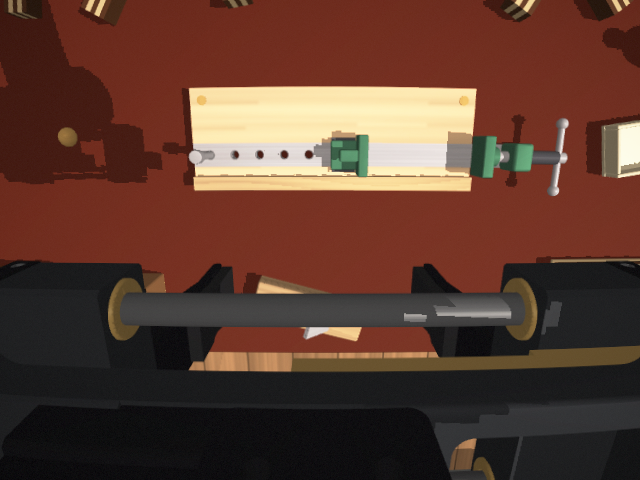

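```bash
python3 - <<'E'
from h import *
import pickle
f=env.grab_frame("wrist"); pickle.dump({k:f[k] for k in f},open("clampf.pkl","wb"))
sheet(f,"c1",5,(170,75,330,195)); sheet(f,"c2",5,(330,75,490,195))
E
```

```text
(no output)
```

View pics/c1.png

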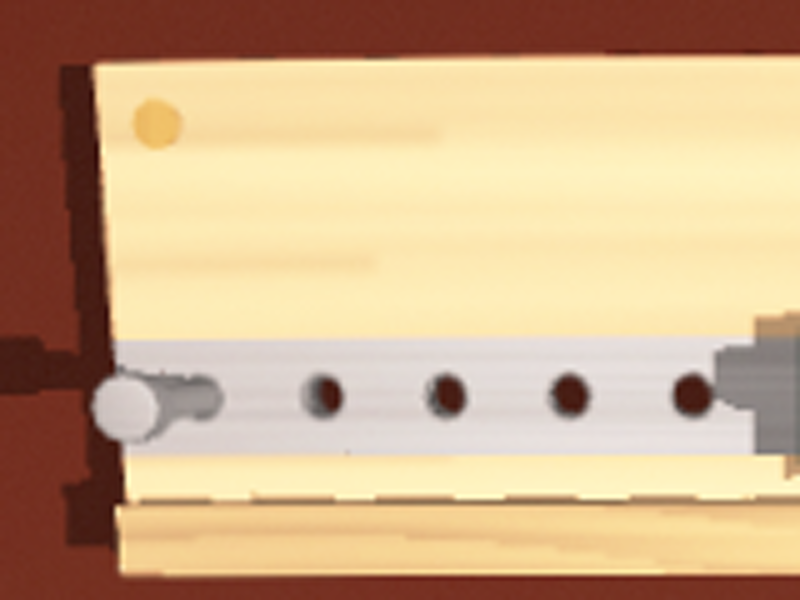

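View pics/c2.png

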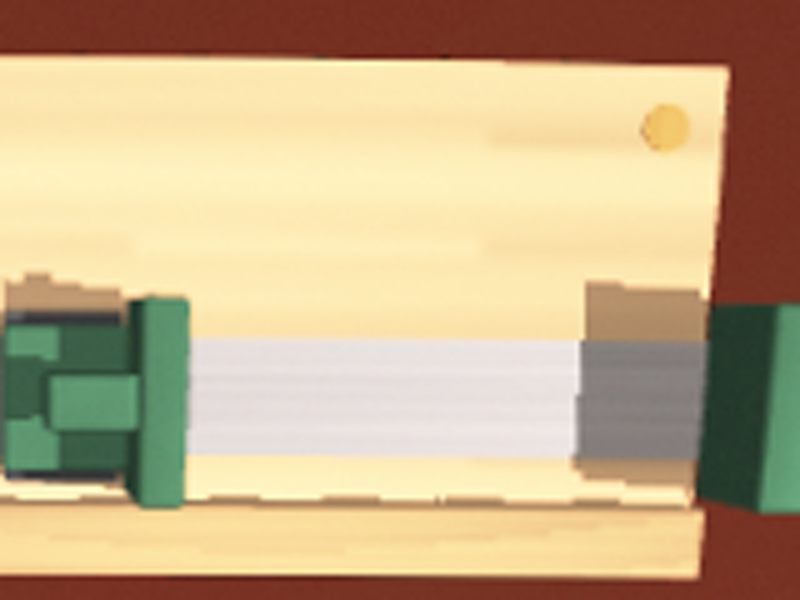

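```bash
python3 - <<'E'
from h import *
import pickle
from scipy.optimize import least_squares
f=pickle.load(open("clampf.pkl","rb"))
L=lambda u,v:[(u+.5)/5-.5+170,(v+.5)/5-.5+75]
Rr=lambda u,v:[(u+.5)/5-.5+330,(v+.5)/5-.5+75]
obs=[(L(93,64),(-.11,-.36,0)),(Rr(728,67),(-.11,0,0)),(L(122,577),(.018,-.36,.01)),(Rr(698,579),(.018,0,.01)),(L(117,507),(0,-.36,.01)),(Rr(703,511),(0,0,.01))]
hol=[(L(205,397),-.339),(L(325,396),-.307),(L(447,396),-.275),(L(570,396),-.243),(L(692,396),-.211)]
def pts(q):
    x,y,a,bx=q; P=[o[1] for o in obs]+[(bx,h[1],0) for h in hol]
    P=np.array(P); c,s=np.cos(a),np.sin(a)
    return np.c_[x+c*P[:,0]-s*P[:,1],y+s*P[:,0]+c*P[:,1],P[:,2]+.022]
uv=np.array([o[0] for o in obs]+[h[0] for h in hol])
r=least_squares(lambda q:(proj(f,pts(q))-uv).ravel(),[.69,.18,0,-.035])
print(r.x,np.degrees(r.x[2])); print(np.round(r.fun.reshape(-1,2),2))
# jaw rib top & face plate top z=.062
for n,u,v in [("rib l",50,402),("rib r",138,402),("plate back",150,300),("plate front top",188,300),("pf bot",183,507)]:
    w=ray(f,[Rr(u,v)],.062)[0]; d=w[:2]-r.x[:2]; c,s=np.cos(r.x[2]),np.sin(r.x[2]); print(n,w,c*d[0]+s*d[1],-s*d[0]+c*d[1])
print(ray(f,[L(125,408)],.078-0+.0),)
E
```

```text
[ 6.76245026e-01  1.91688828e-01  8.26427141e-05 -2.72654154e-02] 0.004735078723080453
[[ 0.96  0.2 ]
 [-0.01  0.35]
 [ 0.16 -0.18]
 [ 0.05 -0.14]
 [ 0.02 -0.  ]
 [ 0.39 -0.32]
 [-0.74  0.11]
 [-0.4   0.13]
 [-0.28  0.01]
 [-0.24 -0.07]
 [ 0.07 -0.1 ]]
rib l [0.64883721 0.01959173 0.062     ] -0.02742204022922679 -0.1720948369161143
rib r [0.64876926 0.04046311 0.062     ] -0.027488265400169513 -0.15122344556219786
plate back [0.62522341 0.04273919 0.062     ] -0.051033925166435755 -0.14894541803718295
plate front top [0.62517648 0.05165385 0.062     ] -0.05108011849823319 -0.14003075961491823
pf bot [0.6735432  0.05187899 0.062     ] -0.002713379603872526 -0.13980961709648926
[[ 0.64894721 -0.14794729  0.078     ]]
```

```bash
cat >> h.py <<'E'
RX,RY=0.6762,0.1917
BX=RX-0.027
BED=0.022
def st(tag=""):
    s=env.read_state(); print(tag,round(s["clock"],1),np.round(s["position"],4),np.round(s["tool_rot"],1),"F",np.round(s["force"],1),"op",round(s["opening"],3),flush=True); return s
E
python3 - <<'E'
from h import *
env.gripper_to(.5,12)
ry=.030-.0025
env.goto([BX,ry,.14],[-90,0,90]); st()
print(env.move_straight([BX,ry,.043],rate=.1,force_limit=6)); st("down")
env.gripper_to(0,12); st("grip")
f=env.grab_frame("side"); sheet(f,"d1",4,(310,130,460,280))
E
```

```text
8.0 [0.6498 0.0275 0.1406] [-90.1  -0.   90. ] F [-0.4 -0.5  0. ] op 0.499
False
down 9.1 [0.6499 0.0276 0.0438] [-90.1  -0.   90. ] F [-0.1  0.2 -0.6] op 0.499
grip 9.7 [0.6495 0.0275 0.0431] [-90.  -0.  90.] F [0.5 0.6 0. ] op 0.163
```

View pics/d1.png

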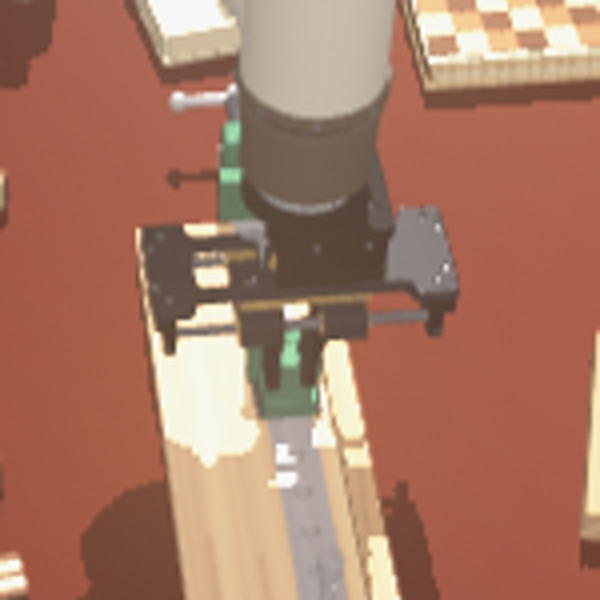

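The side view shows the fingers gripping the rib, at about (290,360) in the crop. The opening is 14.2 mm, which matches the rib thickness. Next I pull the jaw back and look at the blocks.

```bash
cat >> h.py <<'E'
import itertools
from scipy.optimize import minimize
def boxcorners(x,y,a,z0=0,L=.054,W=.032,H=.028):
    c,s=np.cos(a),np.sin(a); P=[]
    for sx,sy,h in itertools.product((-1,1),(-1,1),(0,1)):
        u,v=sx*L/2,sy*W/2; P.append((x+c*u-s*v,y+s*u+c*v,z0+h*H))
    return np.array(P)
def fitblock(f,mask,xy,z0=0):
    """fit (x,y,a) by silhouette"""
    S=4
    m=mask.astype(np.uint8); ys,xs=np.nonzero(m); x0,x1,y0,y1=xs.min()-15,xs.max()+16,ys.min()-15,ys.max()+16
    x0=max(x0,0);y0=max(y0,0);x1=min(x1,640);y1=min(y1,480)
    M=cv2.resize(m[y0:y1,x0:x1].astype(np.float32),None,fx=S,fy=S,interpolation=cv2.INTER_LINEAR)
    def cost(q):
        uv=(proj(f,boxcorners(q[0],q[1],q[2],z0))-[x0,y0]+.5)*S-.5
        im=np.zeros(M.shape,np.float32); h=cv2.convexHull((uv*16).astype(np.int32))
        cv2.fillConvexPoly(im,h,1.0,shift=4)
        return 1-np.minimum(im,M).sum()/np.maximum(im,M).sum()
    best=None
    for a in np.arange(0,np.pi,np.pi/12):
        c=cost((xy[0],xy[1],a))
        if best is None or c<best[0]: best=(c,a)
    r=None
    for a in (best[1],best[1]+np.pi/9,best[1]-np.pi/9):
        q=minimize(cost,[xy[0],xy[1],a],method="Nelder-Mead",options=dict(initial_simplex=np.array([xy[0],xy[1],a])+np.array([[0,0,0],[.006,0,0],[0,.006,0],[0,0,.2]]),xatol=1e-5,fatol=1e-4,maxiter=300))
        if r is None or q.fun<r.fun: r=q
    return r.x[0],r.x[1],r.x[2]%np.pi,1-r.fun
def blocks(f,z0=0,thr=.3):
    out=[]
    for q in env.trace(f,"block1"):
        m=q["mask"]
        if q["score"]<thr or m.sum()<60: continue
        ys,xs=np.nonzero(m); w=ray(f,[[xs.mean(),ys.mean()]],z0+.018)[0]
        b=fitblock(f,m,w[:2],z0); out.append((b,q["score"],int(m.sum())))
    return out
def draw(f,bl,name,z0=0,crop=None,scale=1):
    im=f["image"].copy()
    for b in bl:
        b=b[0]; h=cv2.convexHull(proj(f,boxcorners(b[0],b[1],b[2],z0)).astype(np.float32)).astype(int); cv2.polylines(im,[h],True,(0,255,0),1)
    sheet({"image":im},name,scale,crop)
E
python3 - <<'E'
from h import *
s=st(); y1=s["position"][1]-.128
print(env.move_straight([s["position"][0],y1,s["position"][2]],rate=.1)); st("pulled")
env.gripper_to(.5); 
env.move_straight([s["position"][0],y1,.16],rate=.2)
env.goto([0.50,-0.0,0.33],[-90,0,0]); st()
f=env.grab_frame("wrist"); bl=blocks(f)
for b in bl: print(np.round(b[0][:2],4),round(np.degrees(b[0][2]),1),round(b[0][3],2),round(b[1],2),b[2])
draw(f,bl,"e1")
E
```

```text
9.8 [0.6495 0.0275 0.0432] [-90.  -0.  90.] F [0.3 0.1 0. ] op 0.155
False
pulled 11.2 [ 0.6493 -0.1008  0.0432] [-90.   0.  90.] F [ 0.2 -2.2 -0.2] op 0.162
 14.3 [ 0.5    -0.      0.3291] [-90.    0.1   0. ] F [ 1.5 -0.4 -0.1] op 0.5
[0.4407 0.3573] 37.6 0.96 0.97 1534
[0.4178 0.1357] 137.5 0.95 0.95 1392
[ 0.4267 -0.0083] 22.9 0.94 0.93 1101
[ 0.4398 -0.3854] 175.7 0.96 0.76 1498
[ 0.4155 -0.2722] 150.0 0.96 0.71 1524
[ 0.4383 -0.1088] 8.4 0.96 0.67 1272
[0.4483 0.2515] 149.4 0.96 0.62 1447
```

View pics/e1.png

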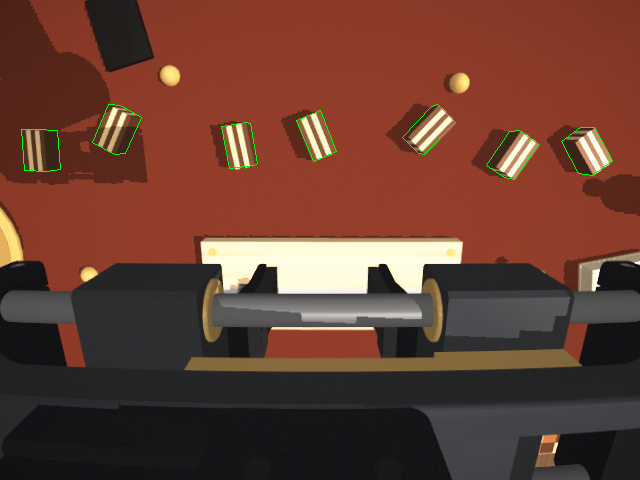

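All seven silhouettes fit well. The block at y≈-0.27 has moved since the first look, so that was the knock. Now I'll pick and place the first block.

```bash
cat >> h.py <<'E'
PITCH=.0345
def near(bl,xy):
    if not bl: return None,9
    d=[np.hypot(b[0][0]-xy[0],b[0][1]-xy[1]) for b in bl]; i=int(np.argmin(d)); return bl[i][0],d[i]
def yawof(a):  # block axis a (rad, 0..pi) -> tool yaw in 0..180 w/ opening along axis
    return (np.degrees(a)+90)%180 
def pick(b,op=.85,check=True,hz=.17):
    x,y,a=b[:3]; yw=yawof(a)
    env.gripper_to(op,20)
    env.goto([x,y,hz],[-90,0,yw])
    if check:
        f=env.grab_frame("wrist"); bl=blocks(f,thr=.2); n,d=near(bl,(x,y))
        if n is None or d>.03: print("not seen",d,n); return False
        print("ref",np.round(n,4),"d",round(d,4))
        if n[3]>.88:
            x,y=n[:2]; yw=yawof(n[2])
            da=(n[2]-a+np.pi/2)%np.pi-np.pi/2
            yw0=yawof(a)+np.degrees(da); yw=yw0
            env.goto([x,y,.10],[-90,0,yw])
    hit=env.move_straight([x,y,.014],rate=.12,force_limit=8)
    if hit: st("HIT"); return False
    env.gripper_to(0,20); s=st("grip")
    if not .58<s["opening"]<.66: print("BAD GRIP"); return False
    env.move_straight([x,y,.12],rate=.25)
    return True
def place(k,dy=0.):
    y=RY-(.016+.003+PITCH*(k-1))+dy; x=BX-.006
    env.goto([x,y,.10],[-90,0,90])
    s=env.read_state()
    if not .58<s["opening"]<.66: print("LOST"); return False
    env.move_straight([x,y,.046],rate=.15)
    h=env.move_straight([x,y,.0345],rate=.03,force_limit=3); s=st("down %s"%h)
    z=s["position"][2]
    h2=env.move_straight([x+.014,y,max(z,.036)],rate=.03,force_limit=5); s=st("fence %s"%h2)
    env.gripper_to(.76); 
    env.move_straight([s["position"][0],y,.11],rate=.25)
    return h2
E
python3 - <<'E'
from h import *
b=(.4483,.2515,np.radians(149.4))
if pick(b): print(place(1))
f=env.grab_frame("wrist"); sheet(f,"g1"); f=env.grab_frame("scene"); sheet(f,"g2",4,(220,210,400,360)); st()
E
```

```text
ref [0.448  0.252  2.5864 0.9644] d 0.0006
grip 18.2 [0.4481 0.2522 0.0144] [-90.   -0.   58.2] F [ 0.1 -0.3  3.3] op 0.619
down True 20.6 [0.6437 0.173  0.0363] [-90.1  -0.   90. ] F [-0.7  0.4  3.9] op 0.618
fence True 20.8 [0.6437 0.173  0.0363] [-90.  -0.  90.] F [-0.8  0.6  4.8] op 0.618
True
 21.9 [0.6428 0.1724 0.109 ] [-89.8   0.1  90. ] F [ 0.3 -0.6  0.1] op 0.76
```

View pics/g1.png

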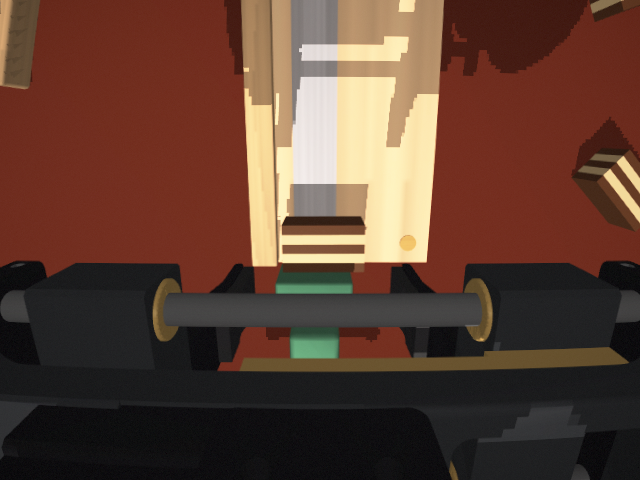

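View pics/g2.png

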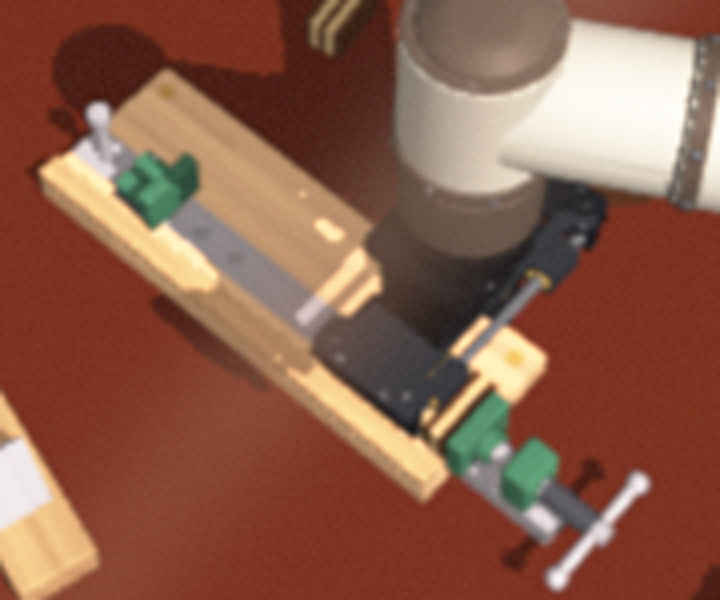

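The block stands in place near the head, at (323,240) in the wrist view, but the fence push stopped early because the preload from touching down set off the force limit. I'll unload before pushing from now on.

```bash
cat >> h.py <<'E'
def place(k,dy=0.):
    y=RY-(.016+.003+PITCH*(k-1))+dy; x=BX-.006
    env.goto([x,y,.10],[-90,0,90])
    s=env.read_state()
    if not .58<s["opening"]<.66: print("LOST"); return False
    env.move_straight([x,y,.046],rate=.15)
    h=env.move_straight([x,y,.0345],rate=.03,force_limit=3); s=st("down %s"%h)
    z=s["position"][2]+.0008
    env.move_straight([x,y,z],rate=.03); env.dwell(.15)
    h2=env.move_straight([x+.014,y,z],rate=.03,force_limit=6); s=st("fence %s"%h2)
    env.gripper_to(.76); 
    env.move_straight([s["position"][0],y,.11],rate=.25)
    return h2
E
python3 - <<'E'
from h import *
b=(.4178,.1357,np.radians(137.5))
if pick(b,op=.78): print(place(2))
f=env.grab_frame("wrist"); sheet(f,"g3")
E
```

```text
ref [0.4178 0.1365 2.4082 0.9526] d 0.0008
grip 24.9 [0.418  0.1368 0.0145] [-90.   -0.1  48. ] F [-0.9  0.9  4.9] op 0.618
down True 27.3 [0.6437 0.1385 0.0364] [-90.1  -0.   90. ] F [-1.   0.6  2.9] op 0.614
fence True 28.0 [0.6494 0.1377 0.0366] [-89.7   0.1  90. ] F [-1.5  0.1  2.9] op 0.616
True
```

View pics/g3.png

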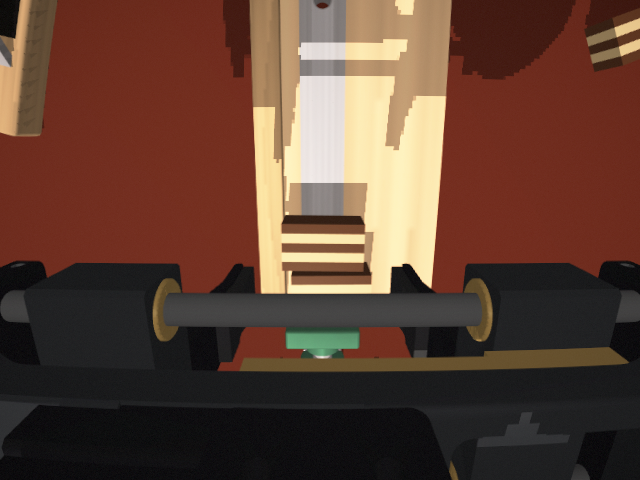

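Block 2 reached the fence at TCP x=0.6494, as predicted. Block 1 is about 6 mm short and I'll nudge it later. Now the remaining blocks.

```bash
python3 - <<'E'
from h import *
L=[(.4407,.3573,37.6),(.4267,-.0083,22.9),(.4383,-.1088,8.4)]
for k,b in zip((3,4,5),L):
    ok=pick((b[0],b[1],np.radians(b[2])),op=.8)
    if not ok: break
    if not place(k): print("place?",k); break
f=env.grab_frame("wrist"); sheet(f,"g4"); st()
E
```

```text
ref [0.44   0.3567 0.6568 0.9594] d 0.0009
grip 32.4 [0.4404 0.3572 0.0147] [-90.1  -0.  127.7] F [0.3 0.4 3.6] op 0.619
down True 35.1 [0.644  0.1042 0.0364] [-90.1  -0.   90. ] F [0.2 0.3 3.9] op 0.615
fence True 35.9 [0.6492 0.1034 0.0363] [-89.7   0.   90. ] F [-1.5  0.3  2.1] op 0.617
ref [ 0.4261 -0.0086  0.3766  0.9626] d 0.0006
grip 40.1 [ 0.4266 -0.0084  0.0145] [-90.1   0.  111.6] F [-0.5 -0.1  4.7] op 0.619
down True 42.5 [0.6437 0.0694 0.0364] [-90.1  -0.   90. ] F [-0.5  0.6  3.3] op 0.617
fence True 43.2 [0.6493 0.0689 0.0366] [-89.7   0.   90. ] F [-0.7  0.4  3.1] op 0.618
ref [ 0.4385 -0.1083  0.1692  0.9666] d 0.0006
grip 47.5 [ 0.4389 -0.1082  0.0145] [-90.1   0.   99.7] F [-1.2  1.4  4.5] op 0.616
down True 49.9 [0.6437 0.0348 0.0364] [-90.1  -0.   90. ] F [0.4 0.1 3.3] op 0.621
fence True 50.7 [0.6493 0.0345 0.0366] [-89.7   0.   90. ] F [-0.7  0.9  2.2] op 0.614
 51.7 [0.6487 0.0347 0.1098] [-89.6   0.   89.9] F [ 0.4 -0.1  0. ] op 0.761
```

View pics/g4.png

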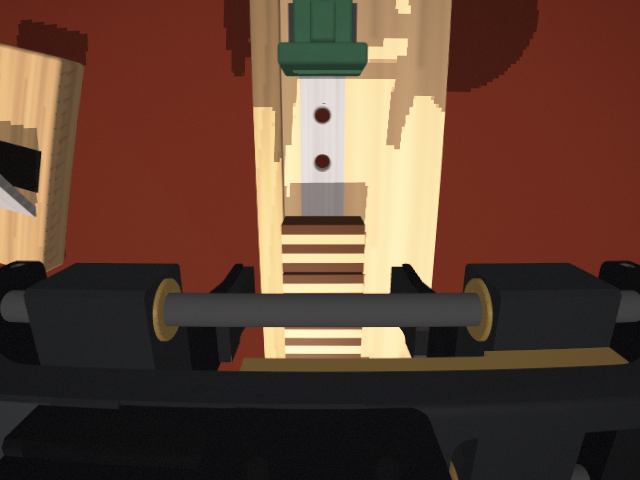

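```bash
python3 - <<'E'
from h import *
f=env.grab_frame("side"); sheet(f,"t1",4,(290,340,440,480))
print(ray(f,[(353,404),(417,402),(421,430),(355,432)],.1).round(3))
E
```

```text
[[ 0.518 -0.488  0.1  ]
 [ 0.645 -0.495  0.1  ]
 [ 0.642 -0.553  0.1  ]
 [ 0.515 -0.545  0.1  ]]
```

View pics/t1.png

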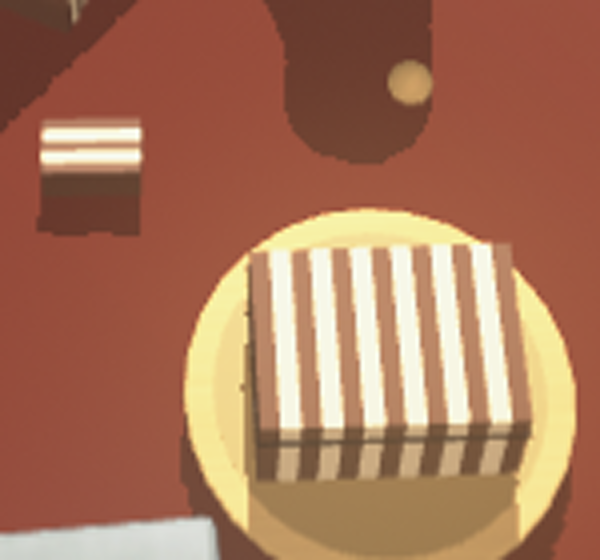

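There is 65 mm of clearance to the turntable box, so I'll pick the last two blocks.

```bash
python3 - <<'E'
from h import *
L=[(.4155,-.2722,150),(.4398,-.3854,175.7)]
for k,b in zip((6,7),L):
    ok=pick((b[0],b[1],np.radians(b[2])),op=.8)
    if not ok: break
    if not place(k): print("place?",k); break
env.goto([0.70,0.0,0.33],[-90,0,0]); st()
f=env.grab_frame("wrist"); sheet(f,"g5",2,(170,60,500,200))
E
```

```text
ref [ 0.4155 -0.2702  2.6174  0.9688] d 0.002
grip 55.4 [ 0.4158 -0.2703  0.0145] [-90.  -0.  60.] F [-1.2  2.   4.4] op 0.619
down True 58.2 [6.438e-01 3.000e-04 3.640e-02] [-90.1  -0.   90. ] F [-0.6 -0.8  3.9] op 0.616
fence True 58.9 [0.6492 0.     0.0365] [-89.7   0.   90. ] F [-0.5 -0.3  3.1] op 0.614
ref [ 0.4389 -0.3833  3.0687  0.9622] d 0.0023
grip 63.7 [ 0.4393 -0.3835  0.0146] [-90.1   0.   85.8] F [-0.6 -0.   3. ] op 0.617
down True 66.7 [ 0.6438 -0.0342  0.0365] [-90.1  -0.   90. ] F [0.1 0.6 3.7] op 0.616
fence True 67.4 [ 0.6492 -0.0345  0.0366] [-89.7   0.   90. ] F [-0.4 -0.4  2.8] op 0.612
 69.9 [ 0.6997 -0.      0.3283] [-90.    0.2   0. ] F [ 0.3  0.3 -0.8] op 0.76
```

View pics/g5.png

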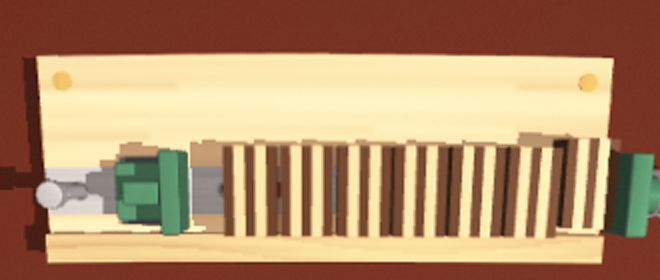

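All seven blocks are in the row, and only the head-side one, at (583,180), stands off the fence. I'll nudge each block with the closed fingers from the front.

```bash
python3 - <<'E'
from h import *
env.gripper_to(0,10)
x0=.598; zz=.032
y=RY-.019
env.goto([x0,y,.12],[-90,0,0])
env.move_straight([x0,y,zz],rate=.15,force_limit=6)
for k in range(1,8):
    y=RY-(.019+PITCH*(k-1))
    if k>1: env.move_straight([x0,y,zz],rate=.1)
    h=env.move_straight([.618,y,zz],rate=.04,force_limit=9); s=st("nudge %d %s"%(k,h))
    env.move_straight([x0,y,zz],rate=.1)
env.move_straight([x0,y,.14],rate=.25)
env.goto([0.70,0.0,0.33],[-90,0,0]); st()
f=env.grab_frame("wrist"); sheet(f,"g6",2,(170,60,500,200))
E
```

```text
nudge 1 True 73.4 [0.6114 0.1726 0.0322] [-90.    0.2  -0. ] F [-0.1 -0.2 -0.4] op 0.009
nudge 2 True 74.6 [0.6112 0.1379 0.0312] [-90.2   0.6  -0. ] F [ 0.2  0.3 -0.2] op 0.005
nudge 3 True 75.8 [0.6111 0.1037 0.0313] [-90.3   0.9  -0. ] F [ 0.3 -1.2 -0.5] op 0.005
nudge 4 True 77.0 [0.611  0.0693 0.0312] [-90.3   1.2  -0.1] F [ 0.4  0.4 -0.1] op 0.006
nudge 5 True 78.2 [0.6108 0.0347 0.0312] [-90.4   1.6  -0.1] F [ 0.8 -0.3 -0.3] op 0.001
nudge 6 True 79.3 [6.107e-01 4.000e-04 3.120e-02] [-90.5   2.   -0.1] F [-0.5  0.2 -0.1] op 0.008
nudge 7 True 80.5 [ 0.6105 -0.0341  0.0312] [-90.5   2.4  -0.1] F [0.5 0.2 0.4] op 0.008
 82.2 [6.991e-01 1.000e-04 3.271e-01] [-90.    0.3  -0. ] F [ 0.3  0.7 -0.6] op 0.009
```

View pics/g6.png

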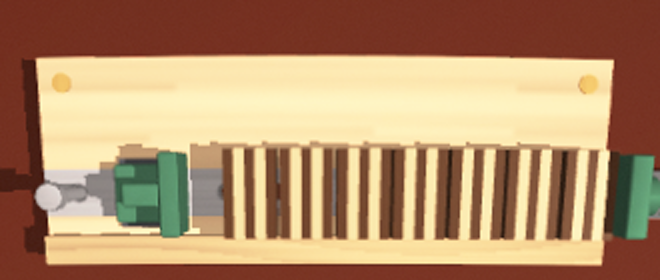

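The row is flush in the view. Now I'll close the jaw.

```bash
python3 - <<'E'
from h import *
env.gripper_to(.5,40)
ry=-.1008
env.goto([.6495,ry,.14],[-90,0,90])
print(env.move_straight([.6495,ry,.043],rate=.12,force_limit=6)); st("down")
env.gripper_to(0,40); s=st("grip"); env.dwell(.2)
h=env.move_straight([.6495,ry+.036,.0432],rate=.08,force_limit=15); st("near %s"%h)
h=env.move_straight([.6495,ry+.056,.0432],rate=.02,force_limit=22); s=st("close %s"%h)
env.dwell(.3); st("hold")
f=env.grab_frame("scene"); sheet(f,"j1",4,(220,210,400,360))
E
```

```text
False
down 85.7 [ 0.6503 -0.1008  0.0439] [-90.1   0.   90. ] F [-1.4  0.1  0.6] op 0.5
grip 86.3 [ 0.6493 -0.1008  0.0432] [-90.   0.  90.] F [-0.8 -0.1  2.3] op 0.157
near False 87.1 [ 0.6494 -0.0633  0.0432] [-90.   -0.1  90. ] F [-2.6  2.7  3.4] op 0.161
close True 87.8 [ 0.6494 -0.0578  0.0432] [-89.9   0.3  90. ] F [-0.1 -1.1  3. ] op 0.153
hold 88.0 [ 0.6493 -0.0578  0.0432] [-89.9   0.3  90. ] F [ 2.3 -1.6  2.4] op 0.158
```

View pics/j1.png

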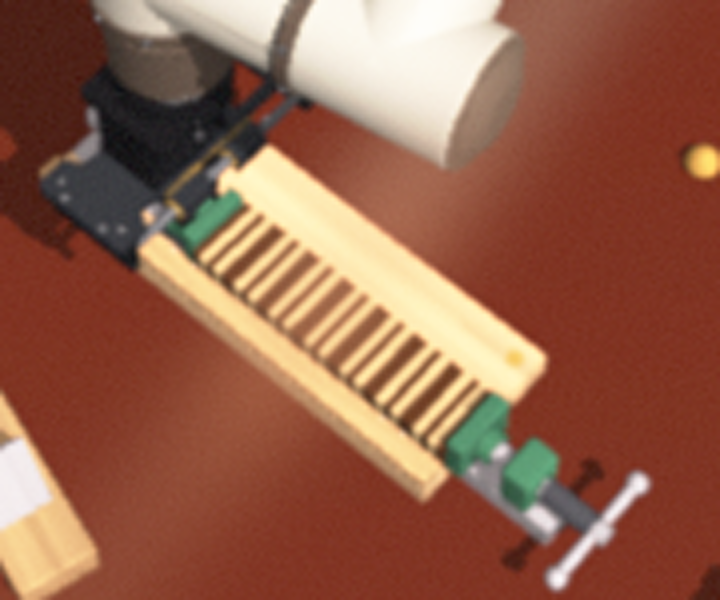

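```bash
python3 - <<'E'
from h import *
h=env.move_straight([.6495,-.048,.0432],rate=.02,force_limit=35); s=st("close %s"%h)
p=s["position"]
for d in (.001,.002):
    env.move_straight([.6495,p[1]+d,.0432],rate=.02); s=st("press %.4f"%d)
    if abs(s["force"][1])>25: break
env.dwell(.2); st()
env.gripper_to(.45); st("rel")
env.move_straight([.6495,s["position"][1],.16],rate=.2)
env.goto([0.70,0.0,0.33],[-90,0,0]); st()
f=env.grab_frame("wrist"); sheet(f,"j2",2,(170,60,500,200)); sheet(f,"j3",5,(170,90,330,190))
import pickle; pickle.dump(f,open("closedf.pkl","wb"))
E
```

```text
close False 88.8 [ 0.6493 -0.0572  0.0432] [-89.6   0.9  89.9] F [  5.6 -32.2  -0.7] op 0.157
press 0.0010 89.3 [ 0.6493 -0.0576  0.0432] [-89.7   0.4  90. ] F [ 1.9 -8.9  2.7] op 0.153
press 0.0020 89.6 [ 0.6493 -0.0575  0.0432] [-89.7   0.5  90. ] F [  2.3 -11.7   2.2] op 0.156
 89.8 [ 0.6493 -0.0575  0.0432] [-89.7   0.5  90. ] F [  1.8 -11.8   1.4] op 0.155
rel 90.5 [ 0.6498 -0.0549  0.0433] [-89.8   0.3  90. ] F [0.2 0.5 0.5] op 0.448
 92.7 [ 0.6998 -0.      0.3285] [-90.    0.1   0. ] F [ 0.5  0.7 -0.4] op 0.452
```

View pics/j2.png

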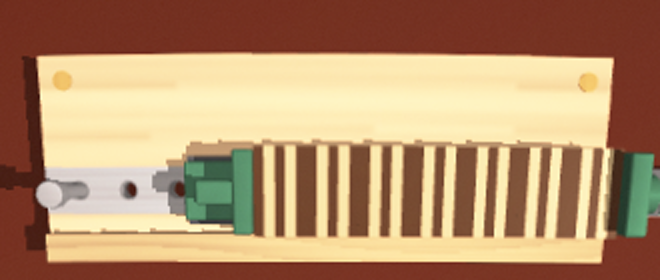

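View pics/j3.png

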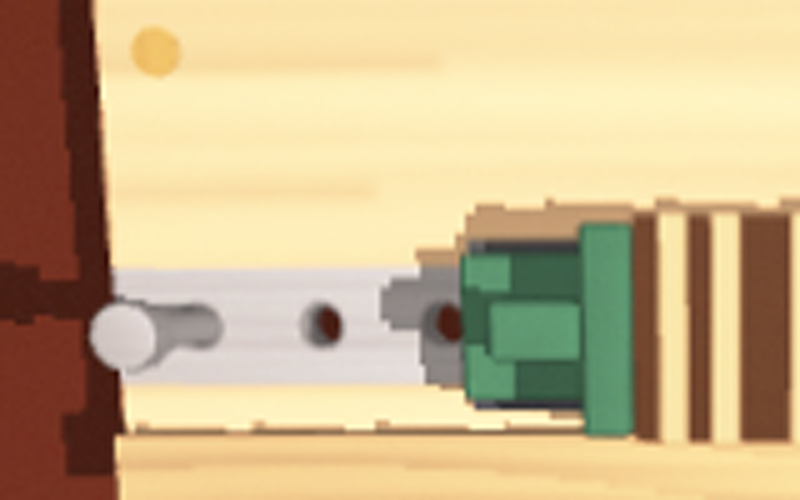

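The jaw is closed against the row, and hole7 is visible right behind the shoe at (178,188). Now the pin.

```bash
python3 - <<'E'
from h import *
px,py=.6493,RY-.339
env.gripper_to(.45,30)
env.goto([px,py,.15],[-90,0,90])
print(env.move_straight([px,py,.057],rate=.12,force_limit=6)); st("down")
env.gripper_to(0,30); s=st("grip")
z0=s["position"][2]
h=env.move_straight([px,py,z0+.04],rate=.1); st("lift %s"%h)
ty=py+.064
env.move_straight([px,ty,z0+.04],rate=.1); 
h=env.move_straight([px,ty,z0+.026],rate=.05,force_limit=5); st("near %s"%h)
f=env.grab_frame("side"); sheet(f,"p1",5,(330,200,450,310)); f=env.grab_frame("wrist"); sheet(f,"p2")
E
```

```text
False
down 95.5 [ 0.6501 -0.1473  0.0579] [-90.1   0.   90. ] F [-0.3 -0.2  0.9] op 0.453
grip 96.0 [ 0.6494 -0.1473  0.0574] [-90.   0.  90.] F [-0.2 -0.   3. ] op 0.169
lift False 96.6 [ 0.6489 -0.1472  0.0971] [-90.  -0.  90.] F [-0.6  0.6 -0.3] op 0.172
near False 97.8 [ 0.649  -0.0837  0.0826] [-89.9   0.   90. ] F [-0.5  0.4 -1.2] op 0.175
```

View pics/p1.png

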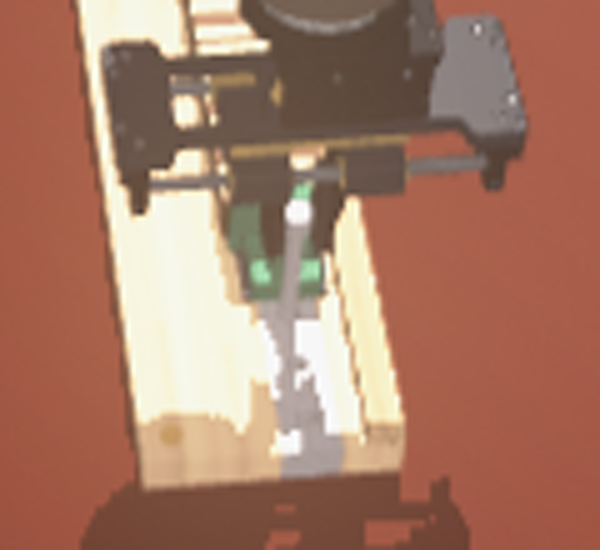

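View pics/p2.png

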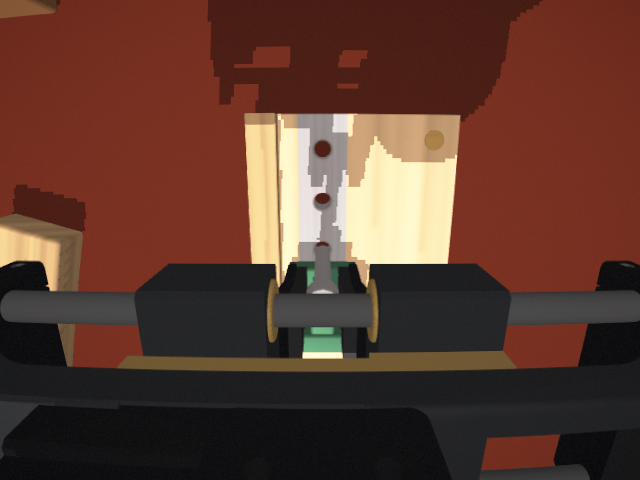

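The pin is held upright with its foot next to hole7, at about (322,250). Now I insert it, with a small search if it lands on the rim.

```bash
python3 - <<'E'
from h import *
x0,y0=.6490,RY-.339+.064
z0=.0574
offs=[(0,0)]+[(r*np.cos(t),r*np.sin(t)) for r in (.0012,.0022) for t in np.arange(0,2*np.pi-.1,np.pi/3)]
for dx,dy in offs:
    h=env.move_straight([x0+dx,y0+dy,z0+.016],rate=.03,force_limit=5); s=st("try %.4f %.4f %s"%(dx,dy,h))
    if not h: break
    env.move_straight([x0+dx,y0+dy,z0+.0255],rate=.05)
else: raise SystemExit("no hole")
h=env.move_straight([x0+dx,y0+dy,z0-.003],rate=.04,force_limit=8); st("in %s"%h)
f=env.grab_frame("side"); sheet(f,"p3",5,(330,200,450,310))
E
```

```text
try 0.0000 0.0000 False 98.4 [ 0.6489 -0.0833  0.0731] [-90.   0.  90.] F [ 0.6  0.3 -0.4] op 0.168
in True 98.8 [ 0.6495 -0.0836  0.0573] [-90.    0.1  90.1] F [-1.7  0.1  4.6] op 0.168
```

View pics/p3.png

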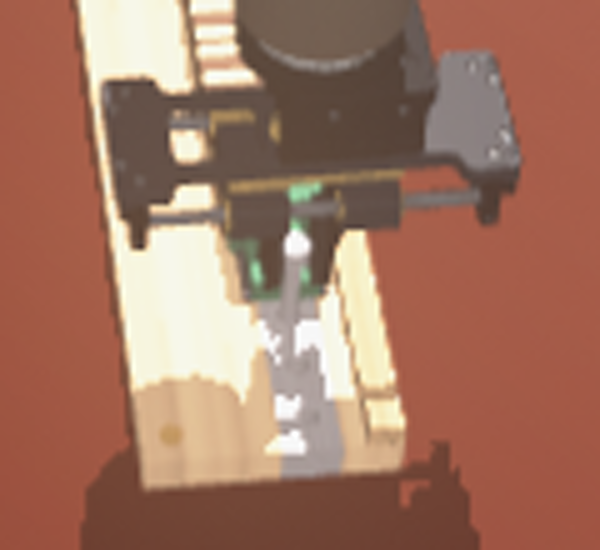

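It went straight in and bottomed out at the same height (0.0573) as in the parking hole. I'll release it and run the final check.

```bash
python3 - <<'E'
from h import *
env.gripper_to(.35); s=st("rel")
env.move_straight([s["position"][0],s["position"][1],.16],rate=.15)
env.goto([0.70,0.0,0.33],[-90,0,0]); st()
f=env.grab_frame("wrist"); sheet(f,"q1",5,(170,90,330,190)); sheet(f,"q2",5,(330,90,490,190))
im=f["image"].copy()
for k in range(1,8):
    P=boxcorners(RX-.027,RY-(.032*k-.016),0,BED)
    top=proj(f,P[[1,3,7,5]]); cv2.polylines(im,[np.round(top*8).astype(int)],True,(255,0,255),1,shift=3)
cv2.imwrite("pics/q3.png",cv2.resize(im[100:200,240:500],None,fx=3,fy=3,interpolation=cv2.INTER_CUBIC))
f=env.grab_frame("side"); sheet(f,"q4",4,(310,140,460,290))
for t in ("pin","block1"): print(t,[(np.round(q["xyz"],3).tolist(),round(q["score"],2)) for q in env.search_frame(f,t)])
E
```

```text
rel 99.5 [ 0.6487 -0.0834  0.0563] [-89.9   0.   90. ] F [ 0.2  0.5 -0.1] op 0.346
 101.8 [ 6.998e-01 -1.000e-04  3.288e-01] [-90.    0.1   0. ] F [ 0.4  0.5 -0.5] op 0.352
pin [([0.649, -0.085, 0.072], 0.4)]
block1 [([0.646, 0.049, 0.049], 0.77), ([0.649, 0.176, 0.046], 0.74), ([0.646, 0.149, 0.047], 0.62), ([0.649, 0.079, 0.049], 0.61), ([0.649, 0.022, 0.051], 0.58), ([0.641, -0.018, 0.05], 0.55), ([0.645, 0.113, 0.048], 0.51)]
```

View pics/q1.png

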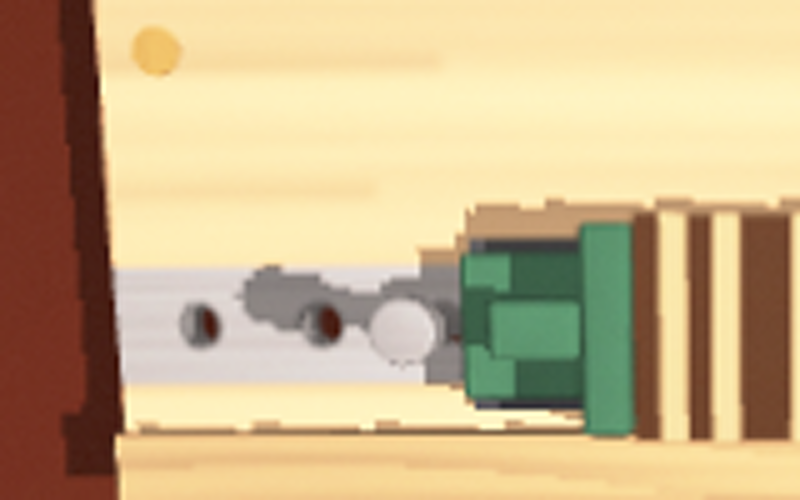

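View pics/q2.png

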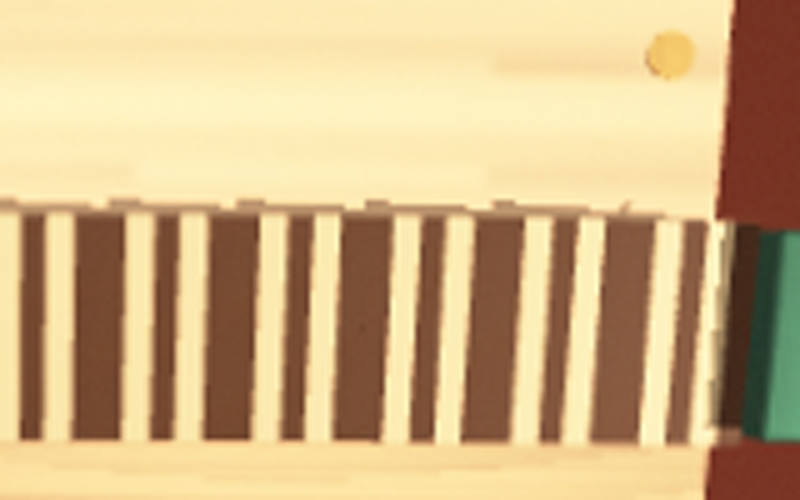

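View pics/q3.png

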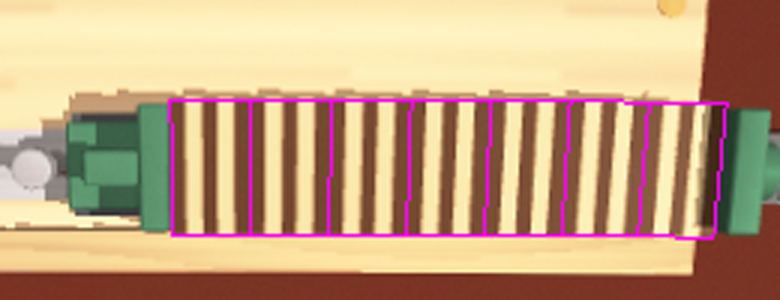

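View pics/q4.png

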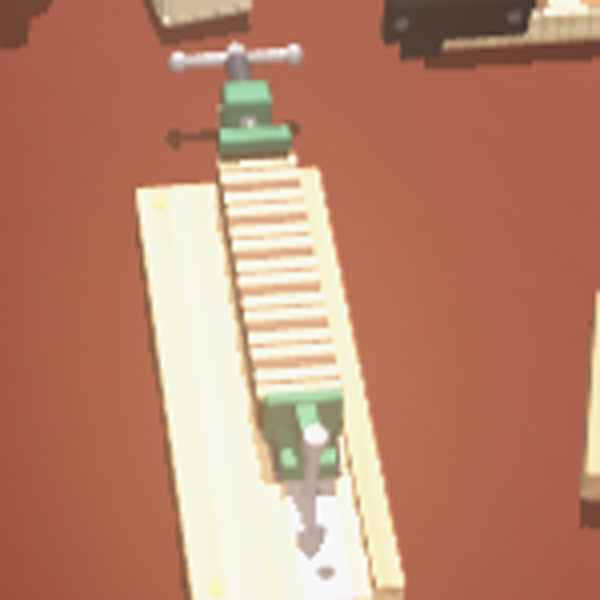

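The overlay of the target poses matches all seven blocks, and the pin sits in hole7. The robot is well clear, so I hand in.

```bash
python3 - <<'E'
from h import *
f=env.grab_frame("scene")
for t in ("lid","insert","foot1","glue","turntable"): print(t,[(np.round(q["xyz"],3).tolist(),round(q["score"],2)) for q in env.search_frame(f,t)[:4]])
print(env.close_job())
E
```

```text
lid [([0.335, -0.246, 0.01], 0.36)]
insert [([0.633, 0.443, 0.004], 0.69)]
foot1 [([0.349, -0.195, 0.012], 0.47), ([0.628, -0.344, 0.008], 0.47), ([0.356, 0.178, 0.008], 0.44)]
glue [([0.524, 0.5, 0.091], 0.73), ([0.646, 0.031, 0.022], 0.47)]
turntable [([0.589, -0.492, 0.065], 0.61)]
the job is handed in; nothing more can be done
None
```

The job is handed in, at about 102 s of the 210 s allowed, with the clamp set up as asked.

- **Blocks:** All seven lie in a closed row from the fixed head, stripes front to back. I nudged each one against the fence until it met resistance.
- **Jaw:** I first pulled the tail jaw back, because it started too near the head for the row to fit. I then closed it on the last block; it held against about 32 N of push and stopped where a gap of 0.224 m was predicted.
- **Pin:** It is in hole7, seated at the same height it had in its parking hole.

**Last checks:**
- The target block outlines projected into the wrist picture matched the row within about 1 px, with no gap at the head or the jaw.
- The insert, feet, glue bottle and turntable were found where they started, within the detectors' accuracy.
- The lid check disagreed: a low-score (0.36) detection put it about 4 cm from its first reading. The robot never went near the lid and it was probably partly hidden by the arm, but I did not check this in a picture.

**Along the way:**
- The first block's fence push stopped early, about 6 mm short. The later nudge put it flush.
- One block was knocked aside before I picked it up, so I located it again.

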